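Set the carving stylus in the tool rest and move the rest up one hole

ROBOT

A 6-joint arm with a two-finger parallel gripper is mounted at the origin on the work surface. World frame = base frame: x ahead of the robot, y to its left, z up, the work surface at z = 0. Lengths are in m, angles in rad, forces in N, time in s.
With the tool pointing down it reaches from about 0.325 to 0.9 m from the base axis. Payload 6.1 kg.
Tool frame: the origin (TCP) lies at the very end of the fingers, on their centre line; the grasp point (between the pads) lies 19 mm behind it; z points along the fingers, y is the line along which they close (so a half turn about z gives the same grasp; the last joint's range is limited). The gripper opens to 87 mm and grips with 3 to 60 N. Pads are 19 mm wide; open, the fingers measure 117 mm over their backs; the gripper's body (75 mm by 190 mm) begins 51 mm behind the grasp point.
Start: joints at [-1.326, 0.22, 1.526, -0, 1.395, -0.126], TCP at [0.226, -0.583, 0.223] pointing down, gripper open.
Joint ranges: [-2.98, 2.98], [-0.91, 2.08], [0.09, 2.57], [-1.24, 4.39], [0.2, 2.65], [-2.68, 2.68]. Speed limits (rad/s): [2.57, 2.57, 3.01, 3.14, 3.14, 3.14].

INTERFACE

Orientations are given as a rotation vector (axis times angle).
In Python, from bench import * gives the robot as it stands.
- The arm moves only by the tool jog_arm, never from a script. Its argument "deltas" is a list of rows, each a list of 4 numbers: the shift along the tool's x, y, z in m, then the turn about the tool's z in rad. In form: [[tx, ty, tz, yaw], ...]. A call has 1 to 12 rows; each row is the pose to reach, as a shift and turn from the pose commanded when the call began, along the tool's axes at that moment; what a row does not reach only later rows make up. A row lasts 1/12 s, in which the tool goes at most 41.7 mm and 7.16 degrees, less where a joint would pass 70% of its speed; a pose out of reach is approached as far as the arm can. A call with a gripper value outside its range is refused whole. "gripper" is the closure, from 0 (fully open) to 1 (shut), set as the call begins (left out, the last holds). The fingers move at their own pace and stop on an object; "force" is the grip in N (left out, the last holds). Time passes only in rows, so rows that repeat a pose let the fingers close. It gives the time, the measured TCP pose, the force, the opening and the grip force at its end, in the units of the state.
- get_obs(): the state, without advancing time (a new reading comes with each control period).
- read_camera(name): name is "side" or "top" or "wrist"; returns the picture (384x512x3 uint8, blue, green, red); there is no depth.
- get_calibration(name): a dict with "fx", "fy", "cx", "cy" (pixels), "rvec" (rotation vector, rad) and "tvec" (3), from world to camera coordinates, as OpenCV has them; the wrist camera has in their place "T_tool_cam" (4x4, takes a point from camera to tool coordinates, whose origin is the TCP and whose axes are the flange's). Camera axes: x right, y down, z forward; pixel columns grow to the right and rows downward; lengths in m; the calibration is good to about 2 mm. A picture is of the moment at which its call begins: read the wrist's pose just before it. get_calibration takes no time and is no camera call.
- job_done(): hands the job in; it is judged then, once.
The state is a dict: "clock": time; "qpos": joint angles; "qvel": joint speeds; "joint_torque": joint torques, N m; "position": TCP position; "tool_rot": TCP orientation; "contact_force": force on the tool from outside, world axes, zero at the start; "moment": the same for the moment, N m; "width": finger opening in m; "gripper_force": force on a finger pad.
Only numpy, scipy, OpenCV 4.12 (cv2) and the standard library are available. Lean on these libraries where they do the work, as an engineer would, in place of code of your own. Each camera call takes 0.05 s, during which the arm holds its last target. There are 200 camera calls.

TASK

Take the long carving stylus out of the wooden tool block and stand it in the metal cup on the tool rest's sliding section, and let go of it. Then pull up the black lock knob, slide the section one hole towards the black vase and let the lock pin down fully into that hole, with the stylus still standing in the cup. Finish while still holding the knob with the pin home, and leave everything else where it is.

Things in the scene. Friction and masses are not known exactly. Their poses are not given: they have to be found in the camera images.
- rail: Tool rest's rail, fixed to the table: an aluminium bar 420 mm long (its y axis), 70 mm wide (its x), 30 mm high, with black end stops 20 mm higher at y = +-200 mm. Origin: centre of its underside. Five square 12 mm holes in its top, on the centre line, 40 mm apart at y = -150, -110, -70, -30, +10 mm.
- section (a joint): Sliding section on top of the rail: displacement along the rail's +y axis in m; at the start 0 within 1 mm. The pin meets a hole at -0.08, -0.04, 0, +0.04 and +0.08; the pin has 2 mm of play either way in a hole. Sliding it takes about 2 N with the pin pulled. The section is a steel frame 64 mm wide, its top 47 mm above the table, with the lock knob at its -y end and the cup at its +y end, 140 mm apart.
- plunger (a joint): Lock plunger: how far the knob and pin are pulled up, in m: 0 = pin fully in the hole (10 mm deep), 0.020 = end of its travel; the pin is clear of the hole above 0.010. A spring pushes it down with 5 N at 0 and 9 N at 0.020; the spring drops the pin into a hole it passes over when not held up.
- knob_mid (a point): Centre of the lock knob's grip, 20 mm above the knob's underside: an upright black cylinder 26 mm in diameter and 36 mm high, its top 89 mm above the table with the pin in. It rides on the section, at rail y = -70 mm when the joint reads 0. z is up.
- cup_mouth (a point): Centre of the rim of the steel cup on the section, 113 mm above the table: outer diameter 36 mm, inner 30 mm. It rides on the section, at rail y = +70 mm when the joint reads 0.
- cup_floor (a point): Centre of the cup's inner floor, 62 mm below its rim and 51 mm above the table.
- stylus_mid (a point): Middle of the long carving stylus: a plain pale wooden rod 12 mm in diameter and 165 mm long with a thin brass band, the longest of three tools that stand upright in the wooden block; its foot is 82 mm below and its top 82 mm above this point, z along the rod. Which of the holes it stands in varies. 30 g.
- block: Wooden tool block, fixed: 46 x 200 x 45 mm (x, y, z), origin at the centre of its underside, with three round holes of 14 mm, 35 mm deep, at y = -70, 0 and +70 mm.
- brush_mid (a point): Middle of a short brush (117 mm long) that stands in the block, with a flared grey tip: leave it. Its top is 59 mm above this point.
- scraper_mid (a point): Middle of a short scraper (103 mm long) that stands in the block, with a flat steel blade 22 mm wide: leave it. Its top is 53 mm above this point.
- vase: Black vase, 92 mm in diameter, 160 mm high, beyond one end of the rail: it tells which way to slide (towards the end of the rail that it stands at). Origin: centre of its underside.
- jar: White lidded jar, 84 mm in diameter, 112 mm high, beyond the other end of the rail. Origin: centre of its underside.
- bottle: Small amber jar, 44 mm in diameter, 75 mm high, beyond the rail. Origin: centre of its underside.
- pot: Small clear pot, 50 mm in diameter, 60 mm high, beyond the rail. Origin: centre of its underside.
- rinse: White rinse cup, 70 mm in diameter, 70 mm high, on the left. Origin: centre of its underside.
- palette: White palette dish, 120 mm in diameter, 18 mm high, on the right. Origin: centre of its underside.
Not all that is in view belongs to the job. There is more than one size of the vase; the one meant has the size given above.

How it is judged:
On the way, in this order (a step that is already met when the one before it is completed fails the run):
1. the stylus stands in the cup, let go (horizontal distance between stylus_mid and cup_floor below 0.03 m and z of stylus_mid in the frame of cup_floor between 0.07 and 0.095 m and angle between stylus_mid's own z axis and vertical below 0.35 rad and contact force between the fingers and stylus below 0.1 N), for 0.2 s.
2. the lock knob is pulled up (value of joint plunger above 0.007 m), for 0.1 s.
3. the section is one hole further towards the vase with the pin down in the hole (((y of vase in the frame of rail above 0 m and value of joint section between 0.036 and 0.044 m) or (y of vase in the frame of rail below 0 m and value of joint section between -0.044 and -0.036 m)) and value of joint plunger below 0.003 m), for 0.2 s.
At the end, for the whole second after the job is handed in: The stylus stands in the cup (its middle within 30 mm of the cup's axis and 70 to 95 mm above the cup's floor, leaning less than 0.35 rad), the section rests 36 to 44 mm from its start hole on the vase's side, the plunger reads less than 3 mm, and the fingers still hold the knob with more than 1 N (all of step 3 and horizontal distance between stylus_mid and cup_floor below 0.03 m and z of stylus_mid in the frame of cup_floor between 0.07 and 0.095 m and angle between stylus_mid's own z axis and vertical below 0.35 rad and contact force between the fingers and plunger above 1 N and velocity of joint section between -0.01 and 0.01 m/s); the arm keeps its last pose, push and grip.
It fails at once if a bystander (vase, jar, bottle, pot, rinse cup, palette dish) is shifted more than 25 mm or one of the two shorter tools is taken out of the block (distance of any of vase, jar, bottle, pot, rinse, palette, brush_mid, scraper_mid from where it was at the start of the episode above 0.025 m).
It also fails if it takes over 48 s, if anything falls off the work surface, if the arm or the gripper's body presses on something with over 40 N, if the wrist force passes 120 N, or if a joint passes its speed limit or range.

## Working session

There is one attempt and no reset: what is moved stays moved. The work goes in short steps, Python scripts to look and compute and a tool call to move; the robot and the scene stay as the last step left them, time stands still between calls to the robot, and variables do not carry over. Pictures are saved under pics/ and viewed, at most 10 in all, crops included, and the job is handed in when it is done.

Besides the shell and the picture viewer there is one more tool, called by a JSON object that holds its "name" and its "arguments". jog_arm: Moves the arm, as the interface text tells. Its arguments: {"type":"object","properties":{"deltas":{"type":"array","items":{"type":"array","items":{"type":"number"}}},"gripper":{"type":"number"},"force":{"type":"number"}},"required":["deltas"]}

```bash
ls; mkdir -p pics; python3 - <<'E'
from bench import *
import cv2,numpy as np
a=read_camera("top");b=read_camera("side")
cv2.imwrite("pics/top.png",a);cv2.imwrite("pics/side.png",b)
for n in("top","side","wrist"):print(n,get_calibration(n))
print(get_obs())
E
```

```text
pics
top {'fx': 415.21252164157966, 'fy': 415.21252164157966, 'cx': 255.5564973720687, 'cy': 196.29946348349526, 'rvec': array([ 2.10011299, -2.14863538,  0.15771203]), 'tvec': array([0.01465745, 0.57836948, 1.10679914])}
side {'fx': 365.8209250107305, 'fy': 365.8209250107305, 'cx': 256.6897679860203, 'cy': 194.04503228531087, 'rvec': array([ 2.10087569, -0.26113785,  0.13239508]), 'tvec': array([-0.55060798,  0.15925784,  0.94550719])}
wrist {'fx': 317.18657660073876, 'fy': 317.18657660073876, 'cx': 258.36518472245126, 'cy': 189.62807594915347, 'T_tool_cam': array([[ 5.09656423e-04, -9.70156145e-01, -2.42480503e-01,
         6.52574456e-02],
       [ 9.99999356e-01,  2.48487683e-04,  1.10765294e-03,
         1.61889949e-03],
       [-1.01434289e-03, -2.42480911e-01,  9.70155647e-01,
        -1.62403711e-01],
       [ 0.00000000e+00,  0.00000000e+00,  0.00000000e+00,
         1.00000000e+00]])}
{'clock': 0.1, 'qpos': array([-1.32610073e+00,  2.21151473e-01,  1.52749069e+00, -1.53982285e-05,
        1.39469214e+00, -1.26102038e-01]), 'qvel': array([ 0.00133978, -0.0018251 , -0.00056137, -0.00018403,  0.00078644,
       -0.00101662]), 'joint_torque': array([ 1.65863976e-04, -4.95946634e+01, -3.88517976e+01,  7.01617333e-02,
        5.15586580e-02, -6.90742149e-05]), 'position': array([ 0.22632942, -0.581986  ,  0.22154722]), 'tool_rot': array([-3.08604589e+00, -5.78800436e-01,  1.85792648e-04]), 'contact_force': array([ 0.55637389, -0.0103526 ,  0.73288495]), 'moment': array([ 0.01351081, -0.00696953, -0.00368498]), 'gripper_force': 0.0, 'width': 0.08705159554193427}
```

View pics/top.png

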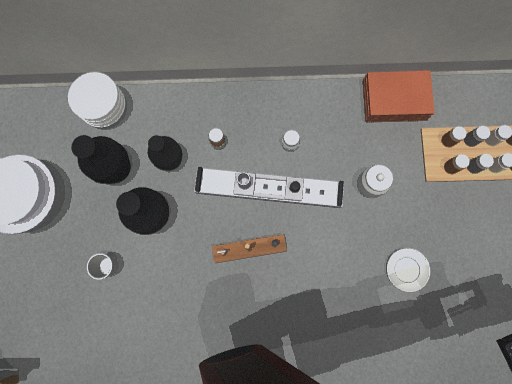

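View pics/side.png

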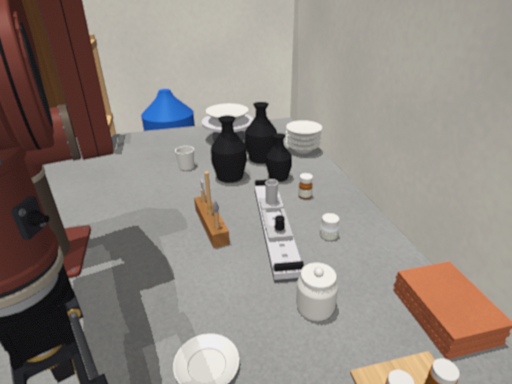

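The top view shows the rail at (197–343, 168–206) with the cup near (244,180), the knob near (294,187) and the block at (250,248). The vases are to the left, on the cup's side, and the jar is to the right. The side view shows the tallest rod at about (207,175). I'll zoom in on both.

```bash
cat > h.py <<'E'
import cv2,numpy as np
from bench import *
def cal(n):
    c=get_calibration(n);K=np.array([[c['fx'],0,c['cx']],[0,c['fy'],c['cy']],[0,0,1]])
    return K,cv2.Rodrigues(np.array(c['rvec']))[0],np.array(c['tvec'])
def ray(n,p):
    K,R,t=cal(n);return -R.T@t,R.T@np.linalg.inv(K)@np.array([p[0],p[1],1.])
def onz(n,p,z):
    o,d=ray(n,p);return o+d*(z-o[2])/d[2]
def proj(n,X):
    K,R,t=cal(n);q=K@(R@np.array(X)+t);return q[:2]/q[2]
def onray2(n1,p1,n2,p2):
    o,d=ray(n1,p1);q,e=ray(n2,p2)
    s=np.linalg.lstsq(np.c_[d,-e],q-o,rcond=None)[0]
    return (o+d*s[0]+q+e*s[1])/2,np.linalg.norm(o+d*s[0]-q-e*s[1])
E
python3 - <<'E'
import cv2,numpy as np
a=cv2.imread("pics/top.png");b=cv2.imread("pics/side.png")
A=cv2.resize(a[155:270,190:350],None,fx=5,fy=5,interpolation=cv2.INTER_CUBIC)
B=cv2.resize(b[160:280,185:310],None,fx=5,fy=5,interpolation=cv2.INTER_CUBIC)
cv2.imwrite("pics/topc.png",A);cv2.imwrite("pics/sidec.png",B)
E
```

```text
(no output)
```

View pics/topc.png

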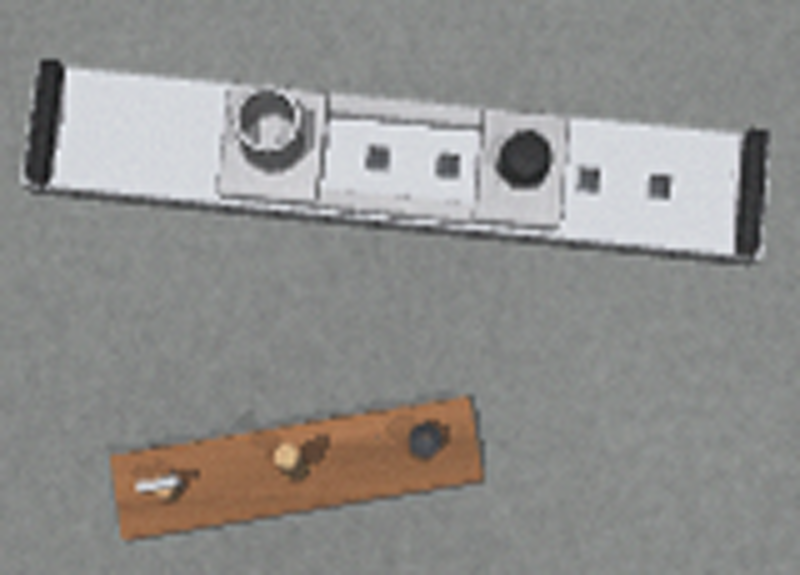

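View pics/sidec.png

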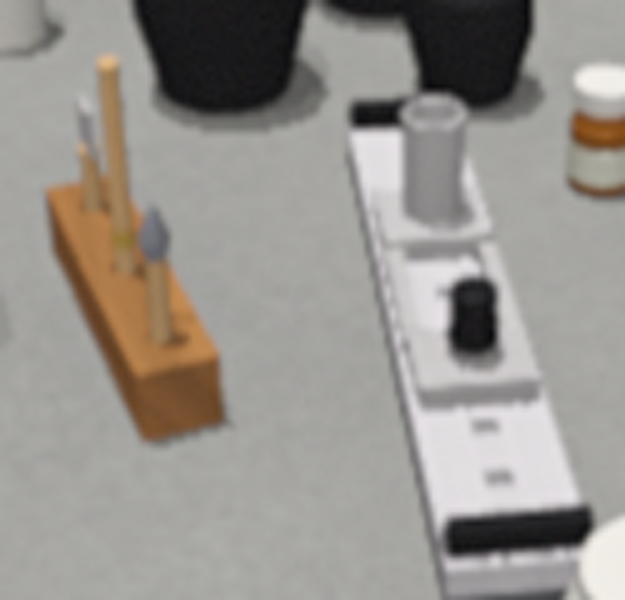

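The zooms show the stylus in the block's middle hole, with its top at (287,457) in the top crop and (108,62) in the side crop. In the top crop the cup rim is at (269,120), the knob top at (524,157) and the four holes at (377,158), (448,165), (589,180) and (660,186). The slide is towards the cup side, which is rail +y.

```bash
python3 - <<'E'
from h import *
from scipy.spatial.transform import Rotation as Ro
T=lambda x,y:((x+.5)/5-.5+190,(y+.5)/5-.5+155)
S=lambda x,y:((x+.5)/5-.5+185,(y+.5)/5-.5+160)
r=lambda v:np.round(v,4)
print("stylus",r(onz("top",T(287,457),.175)),r(onz("side",S(108,60),.175)))
bl=[onz("top",T(*p),.045) for p in[(110,455),(472,396),(484,480),(124,540)]]
print("block",r(np.mean(bl,0)),r(bl[0]-bl[1]))
print("cup",r(onz("top",T(269,120),.113)),r(onz("side",S(435,107),.113)))
print("knob",r(onz("top",T(524,157),.089)),r(onz("side",S(475,290),.089)))
h=[onz("top",T(*p),.030) for p in[(377,158),(448,165),(589,180),(660,186)]]
print("holes",r(h)); d=h[0]-h[3];d/=np.linalg.norm(d);c=np.mean(h,0)
print("dir",d,"yaw",np.degrees(np.arctan2(d[1],d[0])),"knob by holes",r(c),"cup",r(c+.14*d))
b=read_camera("top")
g=get_obs();R=Ro.from_rotvec(g['tool_rot']).as_matrix();print(r(g['position']),R.round(3))
for n,P in(("vase",onz("top",(165,153),.08)),):print(n,r(P))
E
```

```text
stylus [0.4353 0.0225 0.175 ] [0.4377 0.0207 0.175 ]
block [0.4359 0.0222 0.045 ] [-0.0278  0.1994  0.    ]
cup [0.616  0.0315 0.113 ] [0.6205 0.0348 0.113 ]
knob [ 0.5972 -0.1044  0.089 ] [ 0.6002 -0.1121  0.089 ]
holes [[ 0.6102 -0.0256  0.03  ]
 [ 0.6051 -0.0658  0.03  ]
 [ 0.5945 -0.1452  0.03  ]
 [ 0.59   -0.185   0.03  ]]
dir [0.12536523 0.99211066 0.        ] yaw 82.79815190939163 knob by holes [ 0.5999 -0.1054  0.03  ] cup [0.6175 0.0335 0.03  ]
[ 0.2264 -0.5821  0.2217] [[ 0.932  0.362 -0.   ]
 [ 0.362 -0.932  0.001]
 [ 0.    -0.001 -1.   ]]
vase [0.701  0.2491 0.08  ]
```

{"name": "jog_arm", "arguments": {"deltas": [[0.414,-0.487,-0.02,-1.075],[0.414,-0.487,-0.02,-1.075],[0.414,-0.487,-0.02,-1.075],[0.414,-0.487,-0.02,-1.075],[0.414,-0.487,-0.02,-1.075],[0.414,-0.487,-0.02,-1.075],[0.414,-0.487,-0.02,-1.075],[0.414,-0.487,-0.02,-1.075],[0.414,-0.487,-0.02,-1.075],[0.414,-0.487,-0.02,-1.075],[0.414,-0.487,-0.02,-1.075],[0.414,-0.487,-0.02,-1.075]], "gripper": 0}}

```text
clock: 1.15
position: [0.3902, -0.1084, 0.2383]
tool_rot: [2.356, 2.077, 0.0]
contact_force: [1.5, -0.7, 0.7]
width: 0.087
gripper_force: 0.0
```

{"name": "jog_arm", "arguments": {"deltas": [[0.135,0.029,0,0],[0.135,0.029,0,0],[0.135,0.029,0,0],[0.135,0.029,0,0],[0.135,0.029,0,0],[0.135,0.029,0,0],[0.135,0.029,0,0]]}}

```text
clock: 1.73
position: [0.4354, 0.0193, 0.2379]
tool_rot: [-2.356, -2.078, 0.001]
contact_force: [0.5, -0.1, -0.2]
width: 0.0872
gripper_force: 0.0
```

```bash
cat >> h.py <<'E'
from scipy.spatial.transform import Rotation as Ro
def wr():
    g=get_obs();R=Ro.from_rotvec(g['tool_rot']).as_matrix();im=read_camera("wrist")
    T=np.eye(4);T[:3,:3]=R;T[:3,3]=g['position'];return g,im,T@np.array(get_calibration("wrist")['T_tool_cam'])
def wz(M,p,z):
    c=get_calibration("wrist");d=M[:3,:3]@np.array([(p[0]-c['cx'])/c['fx'],(p[1]-c['cy'])/c['fy'],1.]);o=M[:3,3];return o+d*(z-o[2])/d[2]
def wp(M,X):
    c=get_calibration("wrist");q=M[:3,:3].T@(np.array(X)-M[:3,3]);return np.array([c['fx']*q[0]/q[2]+c['cx'],c['fy']*q[1]/q[2]+c['cy']])
E
python3 - <<'E'
from h import *
g,im,M=wr();np.save("M1.npy",M)
for P in([.436,.022,.175],[.436,.022,.045],[.617,.033,.113],[.599,-.105,.089]):
    p=wp(M,P);print(P,p.round(1))
    if 0<p[0]<512 and 0<p[1]<384: cv2.drawMarker(im,(int(p[0]),int(p[1])),(0,0,255),cv2.MARKER_CROSS,10,1)
cv2.imwrite("pics/w1.png",im);print(g['position'],g['tool_rot'])
E
```

```text
[0.436, 0.022, 0.175] [258.3 196. ]
[0.436, 0.022, 0.045] [258.2 165.8]
[0.617, 0.033, 0.113] [456.2 142. ]
[0.599, -0.105, 0.089] [422.5 269.4]
[0.43542745 0.01931446 0.23790825] [-2.35591037e+00 -2.07810019e+00  1.35461105e-03]
```

View pics/w1.png

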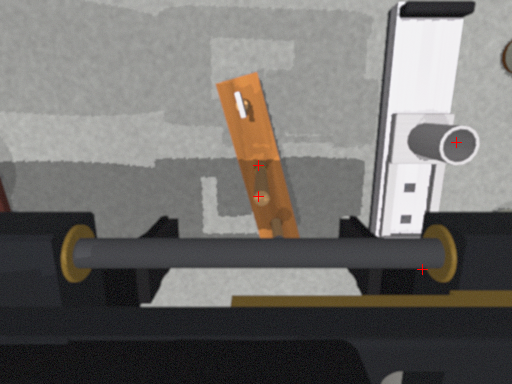

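The wrist view shows the stylus top at about (262,197) and the cup rim centre at about (459,144). Both are within 4 px of prediction, about 2–3 mm further in +x. I'm descending and gripping.

{"name": "jog_arm", "arguments": {"deltas": [[0.001,0.002,0.03,0],[0.001,0.002,0.06,0],[0.001,0.002,0.09,0],[0.001,0.002,0.122,0],[0.001,0.002,0.122,0],[0.001,0.002,0.122,0]]}}

```text
clock: 2.28
position: [0.4362, 0.0198, 0.1151]
tool_rot: [-2.356, -2.074, 0.005]
contact_force: [-0.1, -0.2, 0.8]
width: 0.0869
gripper_force: 0.0
```

{"name": "jog_arm", "arguments": {"deltas": [[0,0,0,0],[0,0,0,0],[0,0,0,0],[0,0,0,0],[0,0,0,0],[0,0,0,0],[0,0,0,0],[0,0,0,0]], "gripper": 1, "force": 15}}

```text
clock: 2.95
position: [0.4379, 0.0208, 0.1163]
tool_rot: [2.356, 2.079, 0.0]
contact_force: [-0.7, 0.0, 0.5]
width: 0.0419
gripper_force: 0.0
```

{"name": "jog_arm", "arguments": {"deltas": [[0,0,0,0],[0,0,0,0],[0,0,0,0],[0,0,0,0],[0,0,0,0],[0,0,0,0],[0,0,0,0],[0,0,0,0]]}}

```text
clock: 3.62
position: [0.4379, 0.0207, 0.1161]
tool_rot: [-2.356, -2.078, 0.0]
contact_force: [0.6, 0.2, 0.4]
width: 0.0114
gripper_force: 15.0
```

{"name": "jog_arm", "arguments": {"deltas": [[0,0,-0.02,0],[0,0,-0.04,0],[0,0,-0.06,0],[0,0,-0.085,0],[0,0,-0.11,0],[0,0,-0.135,0],[0,0,-0.135,0],[0,0,-0.135,0]]}}

```text
clock: 4.28
position: [0.4389, 0.0206, 0.2528]
tool_rot: [2.354, 2.077, 0.004]
contact_force: [0.3, 0.0, -1.0]
width: 0.0116
gripper_force: 15.0
```

```bash
python3 - <<'E'
from h import *
g,im,M=wr();b=read_camera("side")
g2=g['position'];print(g2,g['width'],g['gripper_force'])
a=im[60:384];B=cv2.resize(b[110:270,150:330],None,fx=2,fy=2)
o=np.zeros((324,872,3),np.uint8);o[:,:512]=a;o[:320,512:]=B
cv2.imwrite("pics/l.png",cv2.resize(o,(800,297)))
E
```

```text
[0.43894053 0.02059377 0.25281284] 0.011598500965357575 14.999003922566772
```

View pics/l.png

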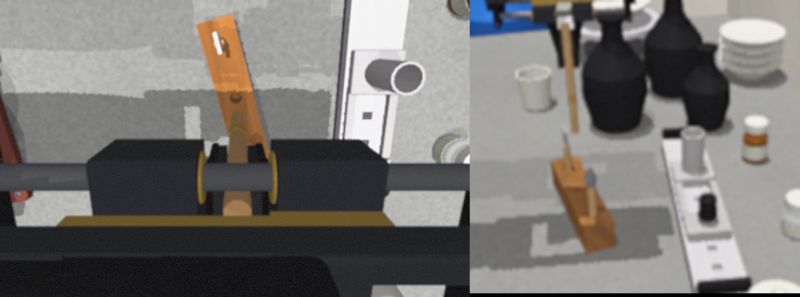

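{"name": "jog_arm", "arguments": {"deltas": [[0.007,0.035,0,0],[0.014,0.07,0,0],[0.02,0.105,0,0],[0.027,0.14,0,0],[0.031,0.16,0,0],[0.034,0.178,0,0],[0.034,0.178,0,0],[0.034,0.178,0,0],[0.034,0.178,0,0]]}}

```text
clock: 5.13
position: [0.6174, 0.0324, 0.2495]
tool_rot: [-2.354, -2.077, 0.004]
contact_force: [-1.0, 0.7, -0.1]
width: 0.0115
gripper_force: 15.0
```

```bash
python3 - <<'E'
from h import *
g,im,M=wr();b=read_camera("side")
p=g['position'];print(p)
for z in(.146,.113):print(z,wp(M,[p[0],p[1],z]),proj("side",[p[0],p[1],z]))
o=np.zeros((480,760,3),np.uint8);o[:480,:400]=cv2.resize(im[120:280,190:323],(400,480));o[:480,400:]=cv2.resize(b[130:250,230:320],(360,480))
cv2.imwrite("pics/c.png",o)
E
```

```text
[0.61743244 0.03236225 0.24951816]
0.146 [258.29124437 186.71385576] [270.89538227 171.1996661 ]
0.113 [258.369396   178.66329784] [270.78711003 181.53970343]
```

View pics/c.png

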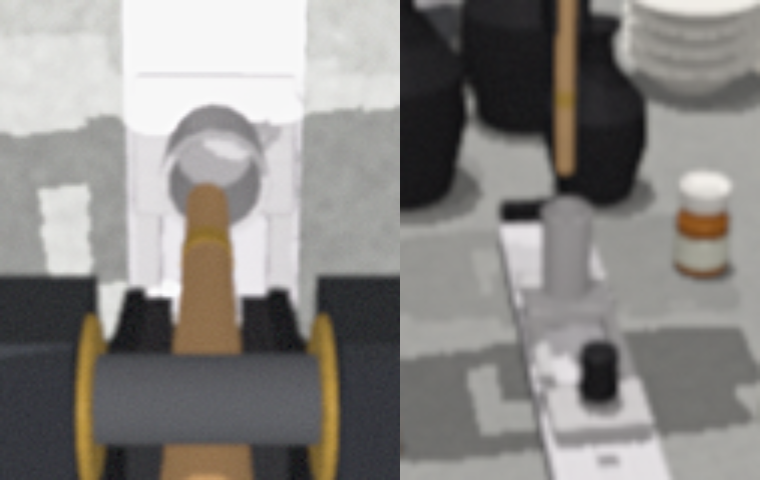

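{"name": "jog_arm", "arguments": {"deltas": [[0,0.001,0.015,0],[0,0.001,0.03,0],[0,0.001,0.045,0],[0,0.001,0.06,0],[0,0.001,0.075,0],[0,0.001,0.085,0],[0,0.001,0.085,0],[0,0.001,0.085,0],[0,0.001,0.085,0]]}}

```text
clock: 5.98
position: [0.6202, 0.0321, 0.1675]
tool_rot: [2.355, 2.078, 0.002]
contact_force: [0.2, -0.6, -1.1]
width: 0.0114
gripper_force: 15.0
```

{"name": "jog_arm", "arguments": {"deltas": [[0,0,0.004,0],[0,0,0.008,0],[0,0,0.008,0],[0,0,0.008,0],[0,0,0.008,0]]}}

```text
clock: 6.4
position: [0.6198, 0.0321, 0.1582]
tool_rot: [2.356, 2.078, -0.0]
contact_force: [0.2, -0.3, 0.2]
width: 0.0115
gripper_force: 15.0
```

{"name": "jog_arm", "arguments": {"deltas": [[0,0,0,0],[0,0,0,0],[0,0,0,0],[0,0,0,0],[0,0,0,0],[0,0,0,0],[0,0,0,0],[0,0,0,0],[0,0,0,0],[0,0,0,0],[0,0,0,0],[0,0,0,0]], "gripper": 0}}

```text
clock: 7.4
position: [0.6197, 0.0322, 0.1582]
tool_rot: [-2.356, -2.078, -0.0]
contact_force: [-0.5, 0.0, 0.3]
width: 0.0826
gripper_force: 0.0
```

{"name": "jog_arm", "arguments": {"deltas": [[0,0,-0.015,0],[0,0,-0.03,0],[0,0,-0.05,0],[0,0,-0.07,0],[0,0,-0.09,0],[0,0,-0.11,0],[0,0,-0.11,0],[0,0,-0.11,0]]}}

```text
clock: 8.07
position: [0.6206, 0.0321, 0.2697]
tool_rot: [2.354, 2.077, 0.004]
contact_force: [-0.6, 0.0, -0.5]
width: 0.0871
gripper_force: 0.0
```

```bash
python3 - <<'E'
from h import *
g,im,M=wr();b=read_camera("side")
print(g['position'],g['tool_rot'],wp(M,[.6015,-.107,.089]),proj("side",[.62,.0325,.216]))
o=np.zeros((480,780,3),np.uint8);o[:320,:420]=cv2.resize(im,(420,320));o[:480,420:]=cv2.resize(b[120:240,230:320],(360,480))
cv2.imwrite("pics/r.png",o)
E
```

```text
[0.62058887 0.03208615 0.2696809 ] [2.35410514 2.07687181 0.00356651] [256.0858338  284.87161941] [272.04262695 147.95590061]
```

View pics/r.png

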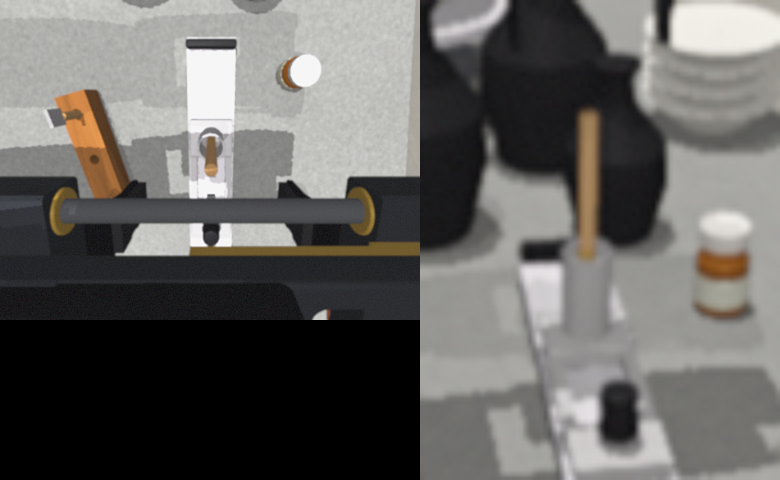

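{"name": "jog_arm", "arguments": {"deltas": [[-0.035,0,0,0],[-0.07,-0.001,0,0],[-0.105,-0.001,0,0],[-0.125,-0.002,0,0],[-0.14,-0.002,0,0],[-0.14,-0.002,0,0],[-0.14,-0.002,0,0],[-0.14,-0.002,0,0]]}}

```text
clock: 8.83
position: [0.6002, -0.1055, 0.2675]
tool_rot: [-2.354, -2.078, 0.0]
contact_force: [0.4, 0.7, 0.5]
width: 0.0871
gripper_force: 0.0
```

{"name": "jog_arm", "arguments": {"deltas": [[0,0,0.03,0],[0,0,0.06,0],[0,0,0.09,0],[0,0,0.12,0],[0,0,0.15,0],[0,0,0.175,0],[0,0,0.195,0],[0,0,0.205,0],[0,0,0.205,0],[0,0,0.205,0]]}}

```text
clock: 9.67
position: [0.6005, -0.1056, 0.0634]
tool_rot: [-2.354, -2.079, 0.0]
contact_force: [-0.7, 0.1, 1.3]
width: 0.0871
gripper_force: 0.0
```

{"name": "jog_arm", "arguments": {"deltas": [[0,0,0.006,0],[0,0,0.006,0],[0,0,0.006,0]]}}

```text
clock: 9.92
position: [0.601, -0.1066, 0.0582]
tool_rot: [2.355, 2.078, 0.001]
contact_force: [-0.6, -0.4, 0.2]
width: 0.087
gripper_force: 0.0
```

{"name": "jog_arm", "arguments": {"deltas": [[0,0,0,0],[0,0,0,0],[0,0,0,0],[0,0,0,0],[0,0,0,0],[0,0,0,0],[0,0,0,0],[0,0,0,0],[0,0,0,0],[0,0,0,0],[0,0,0,0],[0,0,0,0]], "gripper": 1, "force": 35}}

```text
clock: 10.92
position: [0.6017, -0.1067, 0.0572]
tool_rot: [2.354, 2.077, 0.003]
contact_force: [5.3, -1.0, -3.9]
width: 0.0251
gripper_force: 35.0
```

{"name": "jog_arm", "arguments": {"deltas": [[0,0.0005,-0.003,0],[0,0.001,-0.006,0],[0,0.001,-0.009,0],[0,0.001,-0.012,0],[0,0.001,-0.015,0],[0,0.001,-0.016,0],[0,0.001,-0.016,0],[0,0.001,-0.016,0]]}}

```text
clock: 11.58
position: [0.6017, -0.1067, 0.0725]
tool_rot: [2.355, 2.078, 0.001]
contact_force: [5.6, -1.1, -9.2]
width: 0.0254
gripper_force: 35.0
```

{"name": "jog_arm", "arguments": {"deltas": [[0.002,0,0,0],[0.005,0,0,0],[0.009,0,0,0],[0.013,0,0,0],[0.017,0,0,0],[0.021,0,0,0],[0.025,0,0,0],[0.029,0,0,0],[0.033,0,0,0],[0.036,0,0,0],[0.039,0,0,0],[0.04,0,0,0]]}}

```text
clock: 12.58
position: [0.6067, -0.067, 0.0724]
tool_rot: [2.355, 2.078, 0.001]
contact_force: [6.4, -3.1, -8.9]
width: 0.025
gripper_force: 35.0
```

{"name": "jog_arm", "arguments": {"deltas": [[0,0,0,0],[0,0,0,0],[0,0,0,0]]}}

```text
clock: 12.83
position: [0.6067, -0.0669, 0.0724]
tool_rot: [2.355, 2.078, 0.001]
contact_force: [6.1, -0.1, -8.5]
width: 0.0249
gripper_force: 35.0
```

{"name": "jog_arm", "arguments": {"deltas": [[0,0,0.003,0],[0,0,0.006,0],[0,0,0.009,0],[0,0,0.012,0],[0,0,0.015,0],[0,0,0.016,0],[0,0,0.016,0],[0,0,0.016,0],[0,0,0.016,0]]}}

```text
clock: 13.58
position: [0.6067, -0.067, 0.0573]
tool_rot: [2.355, 2.078, 0.001]
contact_force: [4.8, -0.8, -5.2]
width: 0.0248
gripper_force: 35.0
```

```bash
python3 - <<'E'
from h import *
g=get_obs();b=read_camera("side")
print(g['position'],g['contact_force'],g['gripper_force'])
cv2.imwrite("pics/f.png",cv2.resize(b[110:290,190:350],(534,600)))
E
```

```text
[ 0.60674543 -0.06695802  0.05728967] [ 4.79326672 -0.75230069 -5.24188443] 34.98553507961333
```

View pics/f.png

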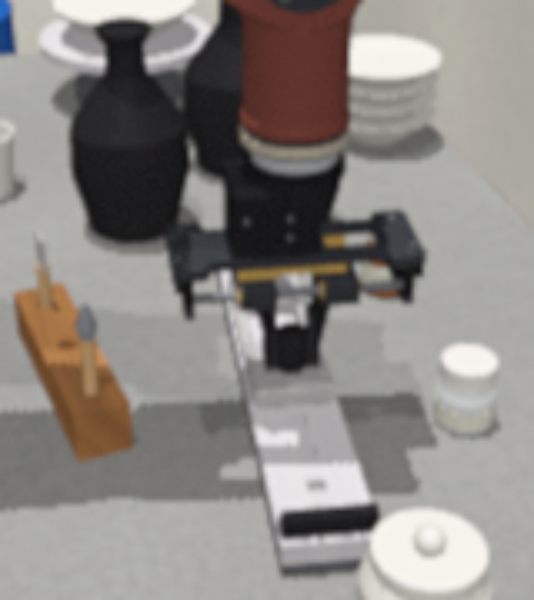

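The side view shows the fingers on the knob and both short tools still in the block. I'll press 2 mm further to make sure the pin is home.

{"name": "jog_arm", "arguments": {"deltas": [[0,0,0.001,0],[0,0,0.002,0],[0,0,0.002,0],[0,0,0.002,0],[0,0,0.002,0]]}}

```text
clock: 14.05
position: [0.6069, -0.067, 0.0571]
tool_rot: [2.355, 2.078, 0.001]
contact_force: [0.4, 0.9, 7.9]
width: 0.0257
gripper_force: 35.0
```

```bash
python3 - <<'E'
from h import *
g,im,M=wr()
print(g['position'],g['contact_force'],g['gripper_force'])
cv2.imwrite("pics/f2.png",im)
E
```

```text
[ 0.6068526  -0.0669813   0.05712562] [0.40736585 0.92145974 7.92233707] 34.99243140220642
```

View pics/f2.png

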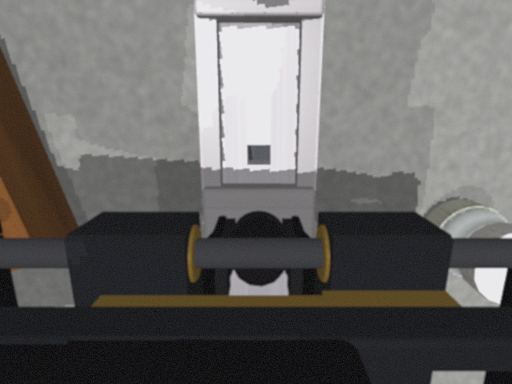

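The wrist view shows the knob between the fingers and one open hole at (260,155) between knob and cup, as expected one hole over. The pin is seated: it moved only 0.2 mm while the push rose to 8 N. I'll check the stylus by colour mask, without viewing another picture.

```bash
python3 - <<'E'
from h import *
for n in("top","side"):
    im=read_camera(n);h=cv2.cvtColor(im,cv2.COLOR_BGR2HSV)
    m=cv2.inRange(h,(8,70,90),(25,200,255))
    print(n,"expect",proj(n,[.625,.0725,.216]).round(),proj(n,[.625,.0725,.113]).round())
    k,_,s,c=cv2.connectedComponentsWithStats(m)
    x,y=proj(n,[.625,.0725,.17])
    for i in range(1,k):
        if s[i,4]>4 and np.hypot(*(c[i]-(x,y)))<45:print(s[i],c[i].round(1))
E
```

```text
top expect [224. 166.] [228. 176.]
[210 136  15  10  40] [217.7 142.2]
[222 166   8  16  56] [225.8 172.6]
side expect [270. 142.] [270. 175.]
[287 180   6   4  22] [289.7 181.6]
[261 189  33   6  94] [275.9 191.1]
[286 195   1   5   5] [286. 197.]
[261 196   2   5   8] [261.5 198.4]
```

The top view finds the stylus at (222–230, 166–182), matching the expected upright pose in the cup at its new place.

```bash
python3 -c "
from bench import *
print(job_done())"
```

```text
the job is handed in; nothing more can be done
None
```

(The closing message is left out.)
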